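Tip the carton over for the label reader

TASK

With your fingertips, push the taller of the two standing cartons high up so that it topples towards the other carton and lies flat on its broad side inside the white taped outline on the mat (touching or covering the tape is fine, sticking out past it is not). When it lies still, press the label reader's button fully down and let go. Work gently, do not pick the carton up, and leave the shorter carton standing and everything else where it is.

Things in the scene. Friction and masses are not known exactly. Their poses are not given: they have to be found in the camera images.
- mat: fixed dark grey bench mat, 380 (its x) by 640 (its y) mm, 3 mm thick; origin at its underside, below the centre of the outline: a rectangle of flat white tape 10 mm wide, outer edges 75 mm from the centre along the mat's x and 135 mm along its y. The two cartons stand on its two short ends (which is which varies), across the end tapes, within 15 mm of its long middle line
- tall_carton: the taller cardboard carton, paper label on both broad faces, 80 (its x) by 40 (its y) by 150 (its z) mm, 0.18 to 0.37 kg, loose, standing upright on the mat, broad faces across the outline's long direction to within 0.15 rad; origin at the centre of its underside, z up while it stands; it overbalances at a tilt of about 15 degrees
- foot_l (a point): on the tall carton: middle of the lower end of its narrow side at its own -x (40 mm from the carton's middle, half-way through the 40 mm depth, at the underside)
- foot_r (a point): the same on the +x narrow side, at the underside
- head_l (a point): on the tall carton: the same on the -x narrow side, at the upper end (150 mm above the underside)
- head_r (a point): the same on the +x narrow side, at the upper end
- short_carton: the shorter cardboard carton, 80 (its x) by 40 (its y) by 95 (its z) mm, loose, upright at the other short end of the outline; origin at the centre of its underside; leave it standing
- read_button_top (a point): centre of the top of the round black push button, 30 mm across, on the flat top of the label reader (low grey fixed unit 60 by 120 by 40 mm beside the long side of the outline that is farther from the robot); it is pressed straight down
- read_button (a joint): travel of that button: 0 up, 0.006 m fully down; a spring brings it back, fully down takes about 5 N
- solder_spool: aluminium-coloured solder spool standing on its flange, 54 mm across, 46 mm high; origin at the centre of its underside; leave alone
- flux_bottle: white bottle with black cap, 44 mm across, 95 mm high; origin at the centre of its underside; leave alone
- screwdriver: screwdriver lying on the mat, 160 mm long along its x; leave alone
- circuit_board: green circuit board lying flat on the mat, 70 by 100 mm, 9 mm thick with its parts; origin at the centre of its underside; leave alone
- parts_jar: clear jar with white lid, 52 mm across, 60 mm high; origin at the centre of its underside; leave alone
- parts_tray: open grey tray, 70 by 100 mm, 25 mm high; origin at the centre of its underside; leave alone
There are look-alikes about, which are no part of the job. Leave any blue or pink look-alike of the short_carton alone.

How it is judged:
By the outcome, as a careful person would: the job done as asked, in the order asked, and still so for the second after the job is handed in, with the robot touching nothing.
It also fails if it takes over 38 s, if anything falls off the work surface, if the arm or the gripper's body presses on something with over 40 N, if the wrist force passes 120 N, or if a joint passes its speed limit or range.

ROBOT

A 6-joint arm with a two-finger parallel gripper is mounted at the origin on the work surface. World frame = base frame: x ahead of the robot, y to its left, z up, the work surface at z = 0. Lengths are in m, angles in rad, forces in N, time in s.
With the tool pointing down it reaches from about 0.35 to 0.975 m from the base axis. Payload 4.9 kg.
Tool frame: the origin (TCP) lies midway between the tips of the shut fingers; the grasp point (between the pads) lies 19 mm behind it; z points along the fingers, y is the line along which they close (so a half turn about z gives the same grasp; the last joint's range is limited). The gripper opens to 85 mm and grips with 20 to 120 N. Pads are 22 mm wide; open, the fingers measure 114 mm over their backs; the gripper's body (76 mm by 85 mm) begins 54 mm behind the grasp point. The pads swing forward as they close: fully open they stand 13 mm farther back than shut.
Start: joints at [1.013, 0.053, 1.613, -0, 1.476, -0.119], TCP at [0.266, 0.566, 0.231] pointing down, gripper open.
Joint ranges: [-3.01, 3.01], [-1.01, 2.22], [0.06, 2.58], [-1.02, 4.17], [0.09, 2.62], [-3.14, 3.14]. Speed limits (rad/s): [2.57, 2.57, 3.14, 3.14, 3.14, 3.14].

INTERFACE

Orientations are given as a rotation vector (axis times angle).
In Python, from station import ctrl gives the robot as it stands.
- The arm moves only by the shell command python3 -m handwheel 'ROWS' [FORCE]. ROWS is JSON, a list of rows, each an object with "gripper": the gripper command: -1 is fully open, 1 is shut, values between are in proportion; "offset": the shift along the tool's x, y, z in mm, a list of three; "rotation": the turn, a rotation vector about the tool's x, y, z in rad, a list of three. A call has exactly 8 rows; each row is the pose to reach, as a shift and turn from the pose commanded when the call began, along the tool's axes at that moment; what a row does not reach only later rows make up. A row lasts 1/8 s, in which the tool goes at most 62.5 mm and 10.7 degrees, less where a joint would pass 70% of its speed; a pose out of reach is approached as far as the arm can. A call with a gripper value outside its range is refused whole. The fingers move at their own pace and stop on an object; FORCE is the grip in N (left out, the last holds). Time passes only in rows, so rows that repeat a pose let the fingers close, or fill a call up. It gives the time, the measured TCP pose, the force, the opening and the grip force at its end, in the units of the state.
- ctrl.get_obs(): the state, without advancing time (a new reading comes with each control period).
- ctrl.get_image(name): name is "scene" or "top" or "wrist"; returns a dict with "image" (400x640x3 uint8, red, green, blue), "fovy" (degrees; the focal length in pixels is half the picture's height over the tangent of half this angle, whatever the lens; pixels are square), "cx", "cy" (the principal point, pixels), "k1" (the pictures are not rectified: a ray, as slopes to the right and down, at radius r is drawn at 1 + k1 r^2 times it, then the intrinsics apply), "xyz" and "attitude" of the camera in the world. Camera axes: x right, y up, looking along -z (the intrinsics and any distortion apply to the point x, -y, -z); pixel columns grow to the right and rows downward; lengths in m; the calibration is good to about 2 mm. A picture is of the moment at which its call begins. There is no depth.
- ctrl.finish_job(): hands the job in; it is judged then, once.
The state is a dict: "t": time; "q": joint angles; "dq": joint speeds; "effort": joint torques, N m; "tool_pos": TCP position; "tool_rot": TCP orientation; "contact_force": force on the tool from outside, world axes, zero at the start; "wrist_torque": the same for the moment, N m; "opening": finger opening in m; "grip_force": force on a finger pad.
Only numpy, scipy, OpenCV 4.12 (cv2) and the standard library are available. Lean on these libraries where they do the work, as an engineer would, in place of code of your own. Each camera call takes 0.05 s, during which the arm holds its last target. There are 200 camera calls.

## Working session

There is one attempt and no reset: what is moved stays moved. The work goes in short steps, Python scripts to look and compute and a shell command to move; the robot and the scene stay as the last step left them, time stands still between calls to the robot, and variables do not carry over. Pictures are saved under pics/ and viewed, at most 10 in all, crops included, and the job is handed in when it is done.

```bash
mkdir -p pics; ls
cat > h.py <<'E'
import numpy as np, cv2
from scipy.spatial.transform import Rotation as R
from station import ctrl
def cam(n):
    d=ctrl.get_image(n); return d
def rot(d):
    a=np.array(d["attitude"],float)
    return a if a.shape==(3,3) else (R.from_rotvec(a).as_matrix() if a.size==3 else R.from_quat(a).as_matrix())
def K(d):
    h,w=d["image"].shape[:2]; f=h/2/np.tan(np.radians(d["fovy"])/2)
    return np.array([[f,0,d["cx"]],[0,f,d["cy"]],[0,0,1.]]),np.array([d["k1"],0,0,0.])
def ray(d,uv):
    k,dist=K(d); p=cv2.undistortPoints(np.array(uv,float).reshape(-1,1,2),k,dist).reshape(-1,2)
    v=np.c_[p[:,0],-p[:,1],-np.ones(len(p))]
    return np.array(d["xyz"],float), v@rot(d).T
def plane(d,uv,z):
    o,v=ray(d,uv); return o+v*((z-o[2])/v[:,2])[:,None]
def save(d,name,s=1): cv2.imwrite("pics/"+name,cv2.resize(d["image"][:,:,::-1],None,fx=s,fy=s))
E
python3 - <<'E'
from h import *
import pickle
for n in("scene","top"):
    d=cam(n); save(d,n+"0.png",1.25); pickle.dump(d,open(n+"0.pkl","wb"))
    print(n,{k:v for k,v in d.items() if k!="image"})
print(ctrl.get_obs())
E
```

```text
pics
scene {'fovy': 47.08835618565142, 'cx': 317.51770763886725, 'cy': 198.93456431695898, 'k1': -0.034836944882097966, 'xyz': array([ 0.91593033, -0.67221648,  0.79510794]), 'attitude': array([0.82621569, 0.18109355, 0.43960031])}
top {'fovy': 43.24775790068018, 'cx': 316.8255034518749, 'cy': 188.19035981279492, 'k1': -0.03965979209433517, 'xyz': array([0.42910025, 0.00399502, 1.21640559]), 'attitude': array([ 0.10550405, -0.10951379, -1.56833117])}
{'t': 0.1, 'q': array([ 1.01301104e+00,  5.32779238e-02,  1.61418652e+00,  2.77533824e-06,
        1.47601335e+00, -1.18988525e-01]), 'dq': array([ 0.00085923, -0.00163049, -0.0027865 ,  0.00108813, -0.00043489,
        0.00097064]), 'effort': array([-1.43379766e-04, -3.94909573e+01, -3.71361458e+01, -1.37648449e-04,
        3.93910901e-03, -1.77776838e-05]), 'tool_pos': array([0.26521494, 0.56529786, 0.23017616]), 'tool_rot': array([-6.83607337e-01, -3.06566952e+00,  2.79124477e-03]), 'contact_force': array([-0.52980859,  0.10208106, -0.40882436]), 'wrist_torque': array([0.0149717 , 0.01356636, 0.01556891]), 'grip_force': 0.0, 'opening': 0.08525298884229107}
```

View pics/scene0.png

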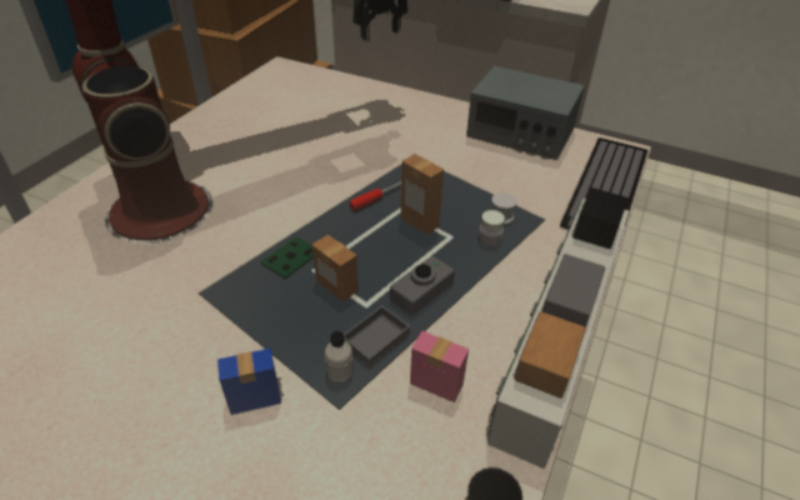

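View pics/top0.png

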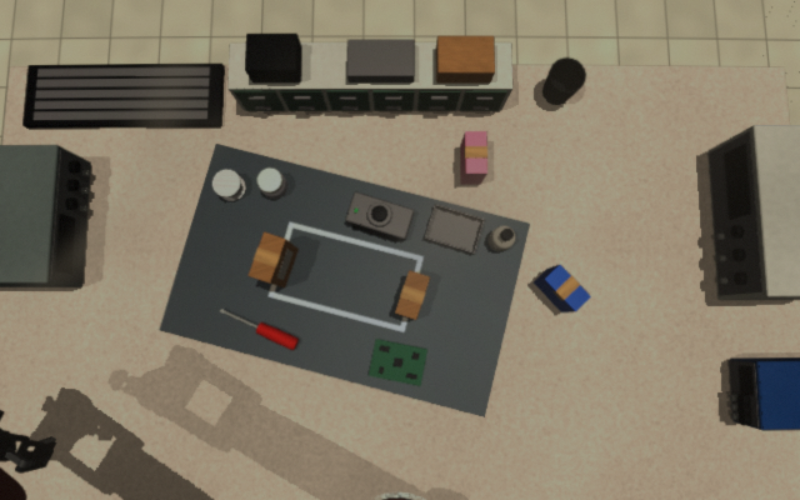

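The scene view shows the tall carton at about (422,193) and the short one at (335,267). The top view shows the tall carton's top face at about (268,258), the short one's at (412,295), and the button at (380,213). The tape corners are at (288,222), (423,257), (405,330) and (268,296). Next I measure these from colour masks.

Run:
```python
from h import *
import pickle
d=pickle.load(open("top0.pkl","rb")); im=d["image"]; hsv=cv2.cvtColor(im,cv2.COLOR_RGB2HSV)
# mat
# tape
m=((hsv[:,:,1]<50)&(hsv[:,:,2]>110)).astype(np.uint8); w=np.zeros_like(m); w[172:272,205:345]=1; w[150:196,272:335]=0
w2=w.copy(); 
m2=m*w; w3=np.zeros_like(m); cv2.fillPoly(w3,[np.array([[224,172],[345,203],[328,270],[205,242]])],1)
m2=m*w3; ys,xs=np.nonzero(m2); P=plane(d,np.c_[xs,ys],.003)[:,:2]; print(len(P))
rc=cv2.minAreaRect((P*1000).astype(np.float32)); print("tape rect",rc, cv2.boxPoints(rc).tolist())
# cartons: hue orange
c=((hsv[:,:,0]<22)&(hsv[:,:,1]>110)&(hsv[:,:,2]>85)).astype(np.uint8)
for nm,z,(x0,x1,y0,y1) in(("tall",.153,(195,242,180,235)),("short",.098,(310,350,210,260))):
    s=np.zeros_like(c); s[y0:y1,x0:x1]=c[y0:y1,x0:x1]
    cs,_=cv2.findContours(s,0,2); k=max(cs,key=cv2.contourArea)
    Q=plane(d,k.reshape(-1,2),z)[:,:2]*1000
    print(nm,cv2.minAreaRect(Q.astype(np.float32)),cv2.minAreaRect(k))
b=(hsv[:,:,2]<35).astype(np.uint8); s=np.zeros_like(b); s[155:190,280:330]=b[155:190,280:330]
cs,_=cv2.findContours(s,0,2)
for k in cs:
  if cv2.contourArea(k)>40: e=cv2.minEnclosingCircle(k); print("btn",e,plane(d,[e[0]],.05))
ov=cv2.resize(im[150:290,180:360,::-1],None,fx=4.4,fy=4.2,interpolation=cv2.INTER_CUBIC); cv2.imwrite("pics/crop.png",ov)
```

```text
1164
tape rect ((517.0519409179688, 97.89836883544922), (271.3228454589844, 151.63885498046875), 75.46021270751953) [[409.6026306152344, -14.383659362792969], [556.385009765625, -52.45293426513672], [624.501220703125, 210.18038940429688], [477.7188720703125, 248.24966430664062]]
tall ((538.8396606445312, 220.98892211914062), (40.6915397644043, 79.62458038330078), 72.87837219238281) ((213.1500244140625, 205.54998779296875), (18.973663330078125, 37.631099700927734), 18.434947967529297)
short ((477.440673828125, -26.80373764038086), (40.523799896240234, 78.8857192993164), 71.49385833740234) ((329.4499816894531, 235.65000915527344), (18.34120750427246, 35.73373031616211), 18.43494987487793)
btn ((297.5, 183.5), 18.344036102294922) [[0.600851   0.04613386 0.05      ]]
btn ((303.08489990234375, 170.6132049560547), 5.717194557189941) [[0.63139497 0.0331872  0.05      ]]
```

View pics/crop.png

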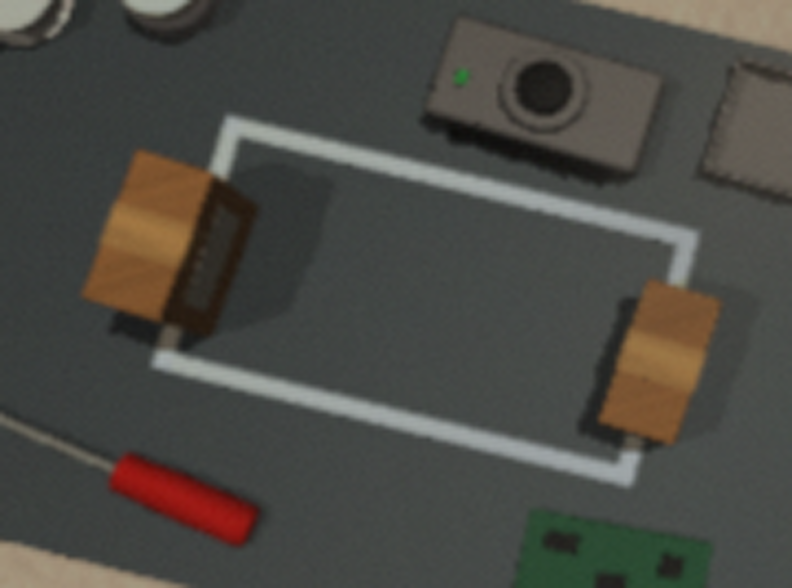

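The crop confirms a clean view: the tall carton's top is at about (150,237), the short one's at (660,362), and the button at (543,87). Left to topple straight, the tall carton should lie well inside the tape, so I'll go behind it with the fingers shut.

```bash
python3 -m handwheel '[{"gripper":1,"offset":[-45,-14,0],"rotation":[0,0,-0.02]},{"gripper":1,"offset":[-95,-29,10],"rotation":[0,0,-0.05]},{"gripper":1,"offset":[-150,-45,25],"rotation":[0,0,-0.08]},{"gripper":1,"offset":[-205,-62,45],"rotation":[0,0,-0.11]},{"gripper":1,"offset":[-260,-79,65],"rotation":[0,0,-0.14]},{"gripper":1,"offset":[-315,-96,80],"rotation":[0,0,-0.14]},{"gripper":1,"offset":[-360,-109,90],"rotation":[0,0,-0.14]},{"gripper":1,"offset":[-383,-116,95],"rotation":[0,0,-0.14]}]' 30
python3 - <<'E'
from h import *
o=ctrl.get_obs(); p=o["tool_pos"]; M=R.from_rotvec(o["tool_rot"]).as_matrix()
print(o["t"],p,M.round(3).tolist(),o["contact_force"])
back=np.array([.5447,.2401,p[2]]); print("tool-frame vec to back face centre",(M.T@(back-p))*1000, (M.T@[-.2944,-.9557,0]))
save(cam("wrist"),"w1.png")
E
```

```text
t: 1.1
tool_pos: [0.5637, 0.2961, 0.1349]
tool_rot: [-0.471, -3.104, 0.002]
contact_force: [-0.8, 0.1, -1.0]
opening: -0.0002
grip_force: 0.0
1.1 [0.56374757 0.29605389 0.13486335] [[-0.955, 0.297, -0.002], [0.297, 0.955, -0.001], [0.002, -0.001, -1.0]] [-0.7637301   0.10317278 -0.96065669]
tool-frame vec to back face centre [  1.599627   -59.08538946   0.0789767 ] [-0.00222193 -1.00001363  0.00128746]
```

View pics/w1.png

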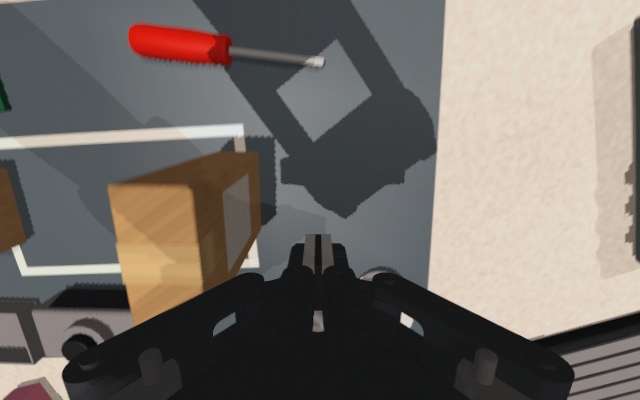

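The view shows the shut fingertips at (320,250), beside the carton's labelled back face at about (238,215), with nothing in the way. Next is a slow push.

```bash
python3 -m handwheel '[{"gripper":1,"offset":[1,-15,0],"rotation":[0,0,0]},{"gripper":1,"offset":[1,-30,0],"rotation":[0,0,0]},{"gripper":1,"offset":[1,-36,0],"rotation":[0,0,0]},{"gripper":1,"offset":[1,-40,0],"rotation":[0,0,0]},{"gripper":1,"offset":[1,-44,0],"rotation":[0,0,0]},{"gripper":1,"offset":[1,-48,0],"rotation":[0,0,0]},{"gripper":1,"offset":[1,-52,0],"rotation":[0,0,0]},{"gripper":1,"offset":[1,-56,0],"rotation":[0,0,0]}]'
python3 - <<'E'
from h import *
print(ctrl.get_obs()["contact_force"])
a=cam("scene")["image"][90:240,230:390,::-1]; b=cam("top")["image"][150:290,180:360,::-1]
cv2.imwrite("pics/p2.png",np.hstack([cv2.resize(a,(400,375)),cv2.resize(b,(400,375))]))
E
```

```text
t: 2.15
tool_pos: [0.5455, 0.2447, 0.1363]
tool_rot: [0.467, 3.107, 0.0]
contact_force: [-0.1, 0.3, 0.3]
opening: 0.0001
grip_force: 0.2
[-0.0713895   0.25191972  0.27776645]
```

View pics/p2.png

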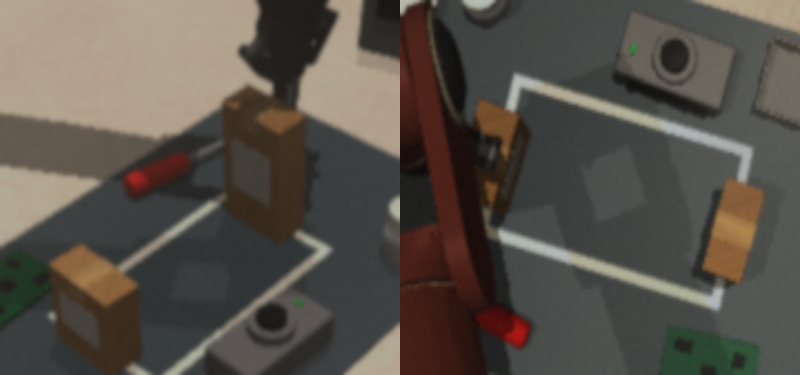

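The carton at (265,165) in the left half is still upright or only just touched. I'll keep pushing slowly.

```bash
python3 -m handwheel '[{"gripper":1,"offset":[0,-4,0],"rotation":[0,0,0]},{"gripper":1,"offset":[0,-8,0],"rotation":[0,0,0]},{"gripper":1,"offset":[0,-12,0],"rotation":[0,0,0]},{"gripper":1,"offset":[0,-16,0],"rotation":[0,0,0]},{"gripper":1,"offset":[0,-20,0],"rotation":[0,0,0]},{"gripper":1,"offset":[0,-24,0],"rotation":[0,0,0]},{"gripper":1,"offset":[0,-27,0],"rotation":[0,0,0]},{"gripper":1,"offset":[0,-30,0],"rotation":[0,0,0]}]'
python3 - <<'E'
from h import *
print(ctrl.get_obs()["contact_force"])
a=cam("scene")["image"][90:240,230:390,::-1]; b=cam("top")["image"][150:290,180:360,::-1]
cv2.imwrite("pics/p3.png",np.hstack([cv2.resize(a,(400,375)),cv2.resize(b,(400,375))]))
E
```

```text
t: 3.25
tool_pos: [0.5366, 0.2159, 0.1363]
tool_rot: [-0.468, -3.107, 0.0]
contact_force: [0.2, -0.6, 0.2]
opening: -0.0003
grip_force: 0.0
[ 0.21447253 -0.62808175  0.22153008]
```

View pics/p3.png

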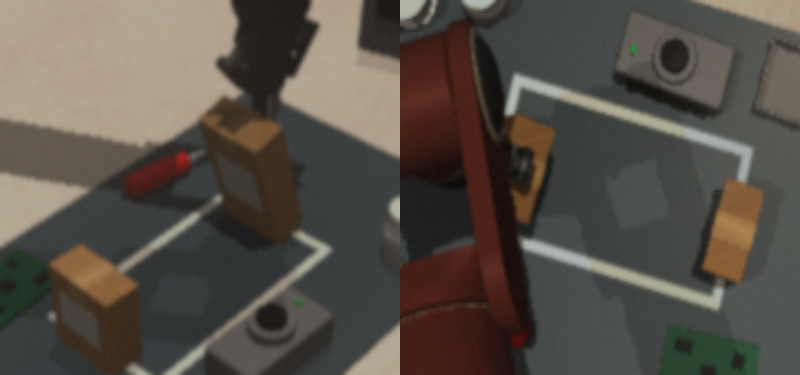

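The carton is tilting cleanly about its front edge, with its top now at (245,125) in the left half. A little more should overbalance it.

```bash
python3 -m handwheel '[{"gripper":1,"offset":[0,-3,0],"rotation":[0,0,0]},{"gripper":1,"offset":[0,-6,0],"rotation":[0,0,0]},{"gripper":1,"offset":[0,-9,0],"rotation":[0,0,0]},{"gripper":1,"offset":[0,-12,0],"rotation":[0,0,0]},{"gripper":1,"offset":[0,-14,0],"rotation":[0,0,0]},{"gripper":1,"offset":[0,-16,0],"rotation":[0,0,0]},{"gripper":1,"offset":[0,-16,0],"rotation":[0,0,0]},{"gripper":1,"offset":[0,-16,0],"rotation":[0,0,0]}]'
python3 - <<'E'
from h import *
print(ctrl.get_obs()["contact_force"])
a=cam("scene")["image"][90:240,230:390,::-1]; b=cam("top")["image"][150:290,180:360,::-1]
cv2.imwrite("pics/p4.png",np.hstack([cv2.resize(a,(400,375)),cv2.resize(b,(400,375))]))
E
```

```text
t: 4.35
tool_pos: [0.532, 0.2009, 0.1363]
tool_rot: [0.468, 3.107, 0.0]
contact_force: [1.3, -0.9, 0.6]
opening: 0.0001
grip_force: 0.0
[ 1.28163548 -0.94143947  0.62371299]
```

View pics/p4.png

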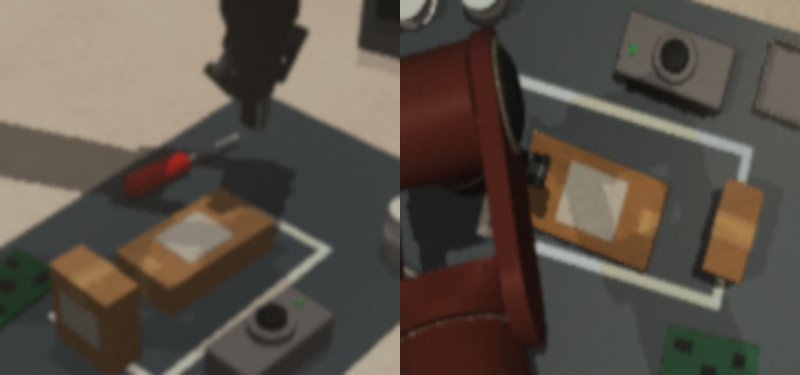

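The carton now lies flat inside the tape, at about (195,245) in the left half and (598,200) in the right, and the short carton at (733,230) is still standing. Next I move above the button.

```bash
python3 -m handwheel '[{"gripper":1,"offset":[-20,-18,0],"rotation":[0,0,0]},{"gripper":1,"offset":[-50,-45,0],"rotation":[0,0,0]},{"gripper":1,"offset":[-85,-77,0],"rotation":[0,0,0]},{"gripper":1,"offset":[-115,-104,5],"rotation":[0,0,0]},{"gripper":1,"offset":[-135,-122,20],"rotation":[0,0,0]},{"gripper":1,"offset":[-145,-131,40],"rotation":[0,0,0]},{"gripper":1,"offset":[-145,-131,56],"rotation":[0,0,0]},{"gripper":1,"offset":[-145,-131,56],"rotation":[0,0,0]}]'
python3 - <<'E'
from h import *
o=ctrl.get_obs(); p=o["tool_pos"]; M=R.from_rotvec(o["tool_rot"]).as_matrix()
print(p,o["contact_force"], (M.T@(np.array([.6314,.0332,.05])-p)*1000))
d=cam("wrist"); im=d["image"]
# project button estimate and tip into wrist image
k,dist=K(d)
for q in([.6314,.0332,.05],p):
    v=rot(d).T@(np.array(q)-d["xyz"]); print(cv2.projectPoints(np.array([[v[0],-v[1],-v[2]]]),np.zeros(3),np.zeros(3),k,dist)[0].ravel())
save(d,"w5.png")
E
```

```text
t: 5.45
tool_pos: [0.6298, 0.034, 0.0775]
tool_rot: [-0.466, -3.102, 0.0]
contact_force: [-0.7, 0.7, 1.0]
opening: 0.0003
grip_force: 0.0
[0.62980678 0.03398504 0.07750869] [-0.6989723   0.6604524   0.98897579] [-1.89213555 -0.25942164 27.49973075]
[316.6269903  234.26989958]
[316.96079995 250.48023892]
```

View pics/w5.png

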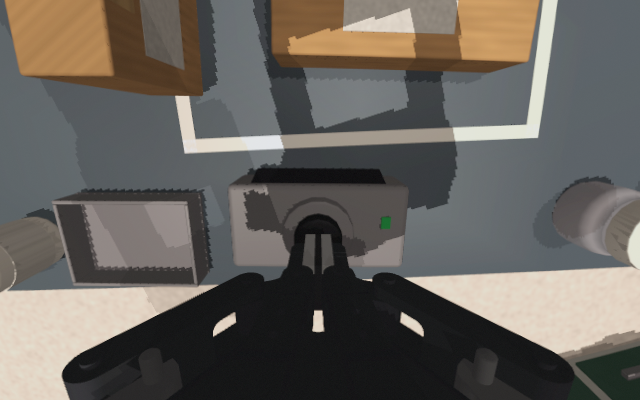

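The button's black disc at about (318,237) sits under the fingertips at (317,250), matching the predicted position. I'll press down in steps and watch the force.

```bash
python3 -m handwheel '[{"gripper":1,"offset":[-2,0,8],"rotation":[0,0,0]},{"gripper":1,"offset":[-2,0,15],"rotation":[0,0,0]},{"gripper":1,"offset":[-2,0,19],"rotation":[0,0,0]},{"gripper":1,"offset":[-2,0,21],"rotation":[0,0,0]},{"gripper":1,"offset":[-2,0,23],"rotation":[0,0,0]},{"gripper":1,"offset":[-2,0,25],"rotation":[0,0,0]},{"gripper":1,"offset":[-2,0,26],"rotation":[0,0,0]},{"gripper":1,"offset":[-2,0,26],"rotation":[0,0,0]}]'
```

```text
t: 6.5
tool_pos: [0.6343, 0.0328, 0.0588]
tool_rot: [-0.467, -3.106, -0.001]
contact_force: [-10.9, 2.5, 21.5]
opening: 0.0001
grip_force: 10.8
```

```bash
python3 -m handwheel '[{"gripper":1,"offset":[0,0,-2],"rotation":[0,0,0]},{"gripper":1,"offset":[0,0,-4],"rotation":[0,0,0]},{"gripper":1,"offset":[2,0,-6],"rotation":[0,0,0]},{"gripper":1,"offset":[2,0,-6],"rotation":[0,0,0]},{"gripper":1,"offset":[2,0,-6],"rotation":[0,0,0]},{"gripper":1,"offset":[2,0,-6],"rotation":[0,0,0]},{"gripper":1,"offset":[2,0,-6],"rotation":[0,0,0]},{"gripper":1,"offset":[2,0,-6],"rotation":[0,0,0]}]'
python3 -m handwheel '[{"gripper":1,"offset":[0,0,-3],"rotation":[0,0,0]},{"gripper":1,"offset":[0,0,-3],"rotation":[0,0,0]},{"gripper":1,"offset":[0,0,-3],"rotation":[0,0,0]},{"gripper":1,"offset":[0,0,-3],"rotation":[0,0,0]},{"gripper":1,"offset":[0,0,-3],"rotation":[0,0,0]},{"gripper":1,"offset":[0,0,-3],"rotation":[0,0,0]},{"gripper":1,"offset":[0,0,-3],"rotation":[0,0,0]},{"gripper":1,"offset":[0,0,-3],"rotation":[0,0,0]}]'
```

```text
t: 7.5
tool_pos: [0.6322, 0.0328, 0.0604]
tool_rot: [0.468, 3.106, -0.0]
contact_force: [3.2, -0.3, 3.4]
opening: 0.0003
grip_force: 2.0
t: 8.5
tool_pos: [0.6315, 0.033, 0.063]
tool_rot: [-0.467, -3.105, 0.0]
contact_force: [-1.7, -0.9, 2.1]
opening: 0.0001
grip_force: 1.3
```

The force falls off like the button's spring as I raise (3.4 N at 60.4 mm, 2.1 N at 63 mm). So the button had bottomed out at about 58.8 mm, under 21 N. Now I let go, retreat and check.

```bash
python3 -m handwheel '[{"gripper":1,"offset":[0,0,-5],"rotation":[0,0,0]},{"gripper":1,"offset":[0,0,-20],"rotation":[0,0,0]},{"gripper":1,"offset":[0,0,-50],"rotation":[0,0,0]},{"gripper":1,"offset":[0,0,-90],"rotation":[0,0,0]},{"gripper":1,"offset":[0,0,-120],"rotation":[0,0,0]},{"gripper":1,"offset":[0,40,-140],"rotation":[0,0,0]},{"gripper":1,"offset":[0,80,-140],"rotation":[0,0,0]},{"gripper":1,"offset":[0,120,-140],"rotation":[0,0,0]}]'
python3 -m handwheel '[{"gripper":1,"offset":[0,40,0],"rotation":[0,0,0]},{"gripper":1,"offset":[0,90,0],"rotation":[0,0,0]},{"gripper":1,"offset":[0,140,0],"rotation":[0,0,0]},{"gripper":1,"offset":[0,190,0],"rotation":[0,0,0]},{"gripper":1,"offset":[0,240,0],"rotation":[0,0,0]},{"gripper":1,"offset":[0,270,0],"rotation":[0,0,0]},{"gripper":1,"offset":[0,280,0],"rotation":[0,0,0]},{"gripper":1,"offset":[0,280,0],"rotation":[0,0,0]}]'
python3 - <<'E'
from h import *
print(ctrl.get_obs()["contact_force"])
d=cam("top"); im=d["image"]; hsv=cv2.cvtColor(im,cv2.COLOR_RGB2HSV)
c=((hsv[:,:,0]<22)&(hsv[:,:,1]>90)&(hsv[:,:,2]>75)).astype(np.uint8)
u=np.array([.2511,.968]);n=np.array([.968,-.2511]);o=np.array([517,97.9])
for nm,z,(x0,x1,y0,y1) in(("tall",.043,(220,312,170,260)),("short",.098,(312,350,210,260))):
    s=np.zeros_like(c); s[y0:y1,x0:x1]=c[y0:y1,x0:x1]
    cs,_=cv2.findContours(s,0,2); k=max(cs,key=cv2.contourArea)
    r=cv2.minAreaRect((plane(d,k.reshape(-1,2),z)[:,:2]*1000).astype(np.float32)); b=cv2.boxPoints(r)-o
    print(nm,r,np.c_[b@n,b@u].round().tolist())
save(d,"t6.png",1.25)
E
```

```text
t: 9.5
tool_pos: [0.6679, 0.1489, 0.2051]
tool_rot: [0.468, 3.105, 0.001]
contact_force: [0.0, 0.0, -0.1]
opening: -0.0002
grip_force: 0.0
t: 10.5
tool_pos: [0.7496, 0.4152, 0.2035]
tool_rot: [-0.467, -3.107, 0.0]
contact_force: [0.2, -0.1, -0.5]
opening: -0.0002
grip_force: 0.0
[ 0.15993745 -0.12409955 -0.53813716]
tall ((506.09527587890625, 121.68810272216797), (151.64724731445312, 80.56987762451172), 71.76083374023438) [[-62.0, -53.0], [19.0, -58.0], [29.0, 93.0], [-52.0, 99.0]]
short ((477.462890625, -26.822662353515625), (41.93633270263672, 80.26025390625), 71.4596939086914) [[-48.0, -149.0], [32.0, -154.0], [35.0, -113.0], [-46.0, -107.0]]
```

View pics/t6.png

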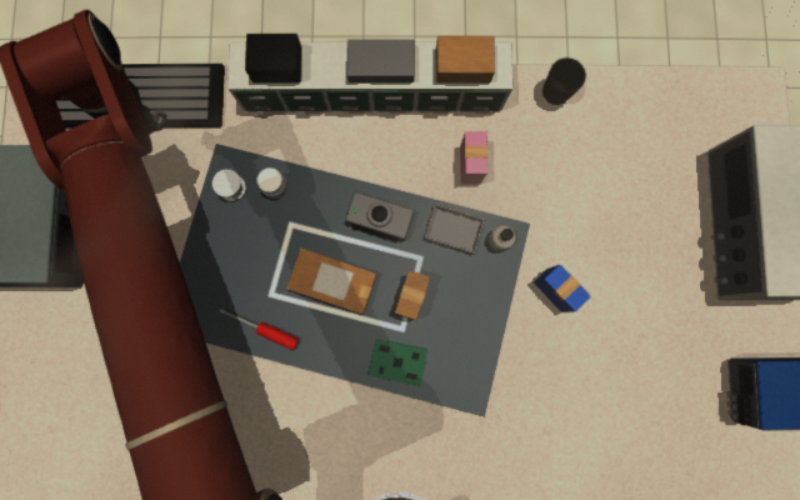

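The top view shows the carton lying flat at (332,281). It is at least 13 mm inside the tape across and 36 mm along. The short carton at (412,295) is unmoved, everything else is in place, and the robot is clear, so I'm handing in.

```bash
python3 -c "
from station import ctrl
print(ctrl.finish_job())"
```

```text
the job is handed in; nothing more can be done
None
```

The tall carton lies flat inside the outline, the button was pressed down to its stop (judged from the wrist force and tip height) and released, the short carton is still standing and nothing else visibly moved; the job was handed in at about 10.5 s.

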